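Wedge a rocking chest

TASK

The small wooden chest rocks because one of its feet hangs over the edge of the plywood panel. Push the wooden wedge along the cardboard, thin end first, under that hanging foot until it is tight there but the chest still stands level, then test it by pressing down firmly on the chest's top right above that foot for about a second: it must no longer rock. Do not pick anything up, do not shift the chest, leave the other things alone, and finish clear of everything.

Things in the scene. Friction and masses are not known exactly. Their poses are not given: they have to be found in the camera images.
- chest: heavy (about 3 kg) low chest of brown wood, 232 mm square, 130 mm high, varnished top board 244 mm square, on four round feet (diameter 36 mm, 30 mm high, centres 100 mm from the middle in x and y). Origin: its middle, level with the feet's undersides; x, y along its sides, z up. Three feet stand on the plywood panel; the one at (-100, -100) mm hangs past the panel's edge. At rest it stands level
- chest_foot (a point): centre of the underside of the chest's hanging foot, 6 to 10 mm above the cardboard at the start (to be found by touch); the panel's edge, which stops the wedge, is at least 50 mm behind it
- chest_corner (a point): point on the chest's smooth top (friction about 0.3), 130 mm straight above chest_foot: where to press for the test, with about 10 N. The top board reaches 22 mm beyond it to both sides. Unwedged, 1 to 4 N here rocks the chest down until the foot meets the cardboard
- wedge: loose pale wooden wedge, 0.09 kg, 150 mm long (x), 48 mm wide (y), flat below; its top slopes evenly from 26 mm thick at the thick end (-x) to 3 mm at the thin end (+x). Origin: centre of its underside. It slides on a fixed cardboard sheet 3 mm thick on the bench; under the foot it is tight when pushing takes 5 to 10 N, and stays by friction
- wedge_thin (a point): middle of the wedge's thin end, at its underside
- wedge_thick (a point): middle of the wedge's upright thick end face, 13 mm above its underside
- tin: bystander: small round tin, 72 mm diameter, 75 mm high, origin at the centre of its underside
- block: bystander: cork sanding block 90 x 55 x 32 mm, origin at the centre of its underside
- brush: bystander: paint brush lying flat, along its x

How it is judged (in metres and radians):
On the way, in this order (a step that is already met when the one before it is completed fails the run):
1. the wedge bears against the underside of the hanging foot (contact force between wedge and chest above 0.1 N and x of chest_foot in the frame of wedge between 0.025 and 0.085 m and y of chest_foot in the frame of wedge between -0.024 and 0.024 m), for 0.1 s.
2. the fingers press down on the chest with 6 N or more for 0.3 s, near the top over that foot, the wedge carries the foot and the chest does not rock (contact force between the fingers and chest above 6 N and distance between the grasp point and chest_corner below 0.06 m and contact force between wedge and chest above 2 N and angle between chest's own z axis and vertical below 0.013 rad), for 0.3 s.
At the end, for the whole second after the job is handed in: The wedge lies flat with its slope bearing against the underside of the hanging foot (foot's centre within 24 mm of the wedge's middle line), the chest is level within 0.013 rad and within 20 mm of where it was, and all is at rest (all of step 1 and angle between chest's own z axis and vertical below 0.013 rad and angle between wedge's own z axis and vertical below 0.05 rad and distance of chest from where it was at the start of the episode below 0.02 m and linear speed of each of chest, wedge below 0.01 m/s); the robot touches nothing.
It fails at once if the wedge is lifted off the cardboard (its middle rises 12 mm) (height (world z) of wedge above 0.015 m).
It fails at once if the wedge is tipped over (angle between wedge's own z axis and vertical above 0.35 rad).
It fails at once if the chest is shifted or lifted by 30 mm (distance of chest from where it was at the start of the episode above 0.03 m).
It fails at once if the chest is tipped far beyond its rocking (angle between chest's own z axis and vertical above 0.15 rad).
It fails at once if a bystander is moved by 20 mm (distance of any of tin, block, brush from where it was at the start of the episode above 0.02 m).
It also fails if it takes over 72 s, if anything falls off the work surface, if the arm or the gripper's body presses on something with over 40 N, if the wrist force passes 120 N, or if a joint passes its speed limit or range.

ROBOT

A 7-joint arm with a two-finger parallel gripper is mounted at the origin on the work surface. World frame = base frame: x ahead of the robot, y to its left, z up, the work surface at z = 0. Lengths are in m, angles in degrees, forces in N, time in s.
With the tool pointing down it reaches from about 0.425 to 0.95 m from the base axis. Payload 16.7 kg.
Tool frame: the origin (TCP) lies midway between the tips of the shut fingers; the grasp point (between the pads) lies bot.grasp_offset behind it (bot.grasp_offset is the distance from the TCP to the grasp point, in m); x points along the fingers, z is the direction in which the jaws open and shut, and the axes are right-handed (so a half turn about x gives the same grasp; the last joint's range is limited). The gripper opens to 94 mm and grips with 3 to 60 N. Pads are 16 mm wide; open, the fingers measure 119 mm over their backs; the gripper's body (75 mm by 177 mm) begins 78 mm behind the grasp point.
Start: joints at [-83.852, 24.414, 4.234, 92.017, -1.954, 63.644, -3.845], TCP at [0.171, 0.653, 0.205] pointing down, gripper open.
Joint ranges: [-163.25, 163.25], [-28.42, 122.38], [-70.27, 78.77], [12.13, 141.07], [-58.53, 238.53], [9.26, 117.41], [-156.51, 156.51]. Speed limits (degrees/s): [108.29, 108.29, 136.94, 136.94, 172.46, 172.46, 172.46].

INTERFACE

Orientations are given as [roll, pitch, yaw] about the fixed x, y, z axes, in that order (R = Rz(yaw) Ry(pitch) Rx(roll)).
In Python, from cell import bot gives the robot as it stands.
- The arm moves only by the tool drive_tool, never from a script. Its argument "plan" is a list of rows, each an object of numbers: "gripper": the gripper's target within -1 to 1 (shut at 1, half-way at 0, fully open at -1); "x", "y", "z": the shift along the tool's x, y, z in mm; "twist": the turn about the tool's x in rad. A call has 1 to 8 rows; each row is the pose to reach, as a shift and turn from the pose measured when the call began, along the tool's axes at that moment; what a row does not reach only later rows make up. A row lasts 1/12 s, in which the tool goes at most 41.7 mm and 7.16 degrees, less where a joint would pass 70% of its speed; a pose out of reach is approached as far as the arm can. A call with a gripper value outside its range is refused whole. The fingers move at their own pace and stop on an object; the grip force is fixed at half the most. Time passes only in rows, so rows that repeat a pose let the fingers close. It gives the time, the measured TCP pose, the force and the opening at its end, in the units of the state.
- bot.get_state(): the state, without advancing time (a new reading comes with each control period).
- bot.capture(name): name is "scene" or "top" or "wrist"; returns a dict with "pixels" (400x640x3 uint8, red, green, blue), "range_z" (400x640 float32, m along the optical axis (not along the pixel's ray), 0 where there is no reading), "vfov" (degrees; the focal length in pixels is half the picture's height over the tangent of half this angle, whatever the lens; pixels are square), "cx", "cy" (the principal point, pixels), "camera_from_world" (4x4, takes a point from world to camera coordinates). Camera axes: x right, y down, z forward; pixel columns grow to the right and rows downward; lengths in m; the calibration is good to about 2 mm. A picture is of the moment at which its call begins.
- bot.sign_off(): hands the job in, once; it reports no verdict.
The state is a dict: "clock": time; "joints": joint angles; "dq": joint speeds; "joint_torque": joint torques, N m; "eef_pos": TCP position; "tcp_rot": TCP orientation; "contact_force": force on the tool from outside, world axes, zero at the start; "wrist_torque": the same for the moment, N m; "gripper_width": opening from 0.0 (shut) to 1.0 (fully open).
Only numpy, scipy, OpenCV 4.12 (cv2) and the standard library are available. Lean on these libraries where they do the work, as an engineer would, in place of code of your own. Each camera call takes 0.05 s, during which the arm holds its last target. There are 200 camera calls.

## Working session

There is one attempt and no reset: what is moved stays moved. The work goes in short steps, Python scripts to look and compute and a tool call to move; the robot and the scene stay as the last step left them, time stands still between calls to the robot, and variables do not carry over. Pictures are saved under pics/ and viewed, about 8 in all and at most 12, crops included, and the job is handed in when it is done.

Besides the shell and the picture viewer there is one more tool, called after "Request:" in YAML: its name, and indented under it one key for each argument. drive_tool: Moves the arm, as the interface text tells. Its arguments: {"type":"object","properties":{"plan":{"type":"array","items":{"type":"object","properties":{"gripper":{"type":"number"},"x":{"type":"number"},"y":{"type":"number"},"z":{"type":"number"},"twist":{"type":"number"}}}}},"required":["plan"]}

```bash
mkdir -p pics; ls; cat > h.py <<'E'
import numpy as np, cv2
from cell import bot
def cap(n):
    c=bot.capture(n); c['f']=200/np.tan(np.radians(c['vfov'])/2); return c
def pts(c):
    z=c['range_z'].astype(float); v,u=np.mgrid[:400,:640]
    P=np.stack([(u-c['cx'])/c['f']*z,(v-c['cy'])/c['f']*z,z],-1)
    T=np.linalg.inv(c['camera_from_world']); return P@T[:3,:3].T+T[:3,3]
def save(c,n): cv2.imwrite('pics/'+n,c['pixels'][...,::-1])
E
python3 - <<'E'
from h import *
print(bot.get_state(), bot.grasp_offset)
for n in ('scene','top'):
    c=cap(n); save(c,n+'0.png'); np.savez(n+'0.npz',P=pts(c),img=c['pixels'],T=c['camera_from_world'],f=c['f'],cx=c['cx'],cy=c['cy'],z=c['range_z'])
    print(n,c['f'],c['cx'],c['cy'],np.linalg.inv(c['camera_from_world']).round(3).tolist())
E
```

```text
pics
{'clock': 0.0, 'joints': array([-83.85214052,  24.45017694,   4.2306174 ,  92.05040048,
        -1.95456346,  63.64529373,  -3.84604197]), 'dq': array([-0.07370573, -0.01866148, -0.04317882, -0.13890309, -0.08675415,
        0.1028172 ,  0.06924549]), 'joint_torque': array([ 2.41490079e-04, -9.35796618e+01,  3.66727330e+00, -4.54209745e+01,
       -4.87533363e-02,  2.00114987e-02,  1.08351801e-04]), 'eef_pos': array([0.17134823, 0.65243972, 0.2047833 ]), 'tcp_rot': array([-176.53099522,   89.92626318, -101.24752399]), 'contact_force': array([-0.29438776, -0.11282436,  0.75954348]), 'wrist_torque': array([-0.01942152,  0.00675262, -0.03863339]), 'gripper_width': 0.9980451439618419} 0.0188
scene 401.72909933371284 324.6680614313588 210.2130731075547 [[0.179, 0.707, -0.684, 1.347], [0.984, -0.131, 0.122, -0.208], [-0.003, -0.694, -0.72, 0.837], [0.0, 0.0, 0.0, 1.0]]
top 366.0433362806826 324.68940602682807 199.71050758170182 [[-0.102, -0.974, 0.202, 0.453], [-0.995, 0.101, -0.016, -0.057], [-0.005, -0.203, -0.979, 1.03], [0.0, 0.0, 0.0, 1.0]]
```

View pics/scene0.png

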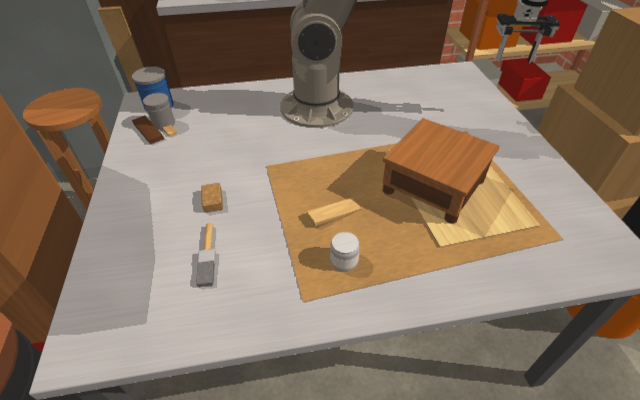

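View pics/top0.png

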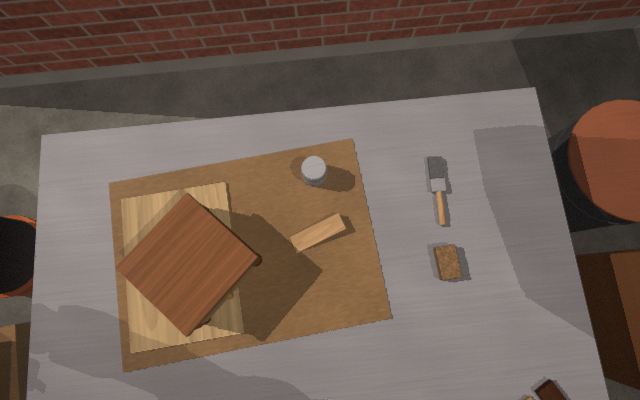

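The chest is at the upper right in "scene" (about 440,160), with its hanging foot near (258,260) in "top". The wedge is at (318,232) in "top" and the tin at (314,170). The brush and block lie well to the right.

```bash
python3 - <<'E'
from h import *
d=np.load('top0.npz'); P=d['P']; img=d['img']
# chest top
def comp(m,uv):
    n,l,s,c=cv2.connectedComponentsWithStats(m.astype(np.uint8)); i=l[uv[1],uv[0]]; return l==i
z=P[...,2]
print('card z',np.median(z[280:300,300:340]),'panel',np.median(z[320:340,150:170]),'bench',np.median(z[330:360,450:500]))
m=comp((z>0.12)&(z<0.16),(190,265)); q=P[m]; print('chest z',np.median(q[:,2]),m.sum())
r=cv2.minAreaRect((q[:,:2]*1000).astype(np.float32)); print(r,cv2.boxPoints(r))
# wedge colour
hsv=cv2.cvtColor(img,cv2.COLOR_RGB2HSV).astype(int); print(hsv[232,318],hsv[270,320],hsv[280,300])
wm=(hsv[...,2]>170)&(hsv[...,1]>60); wm=comp(wm,(318,232)); print(wm.sum())
cn=max(cv2.findContours(wm.astype(np.uint8),0,1)[0],key=cv2.contourArea); print('wedge px box',cv2.boxPoints(cv2.minAreaRect(cn)))
q=P[wm];r=cv2.minAreaRect((q[:,:2]*1000).astype(np.float32)); print('wedge',r,cv2.boxPoints(r))
A=np.c_[q[:,:2]-q[:,:2].mean(0),np.ones(len(q))]; k=np.linalg.lstsq(A,q[:,2],rcond=None)[0]; print('slope',k,q[:,:2].mean(0),np.degrees(np.arctan2(-k[1],-k[0])))
tm=comp((z>.06)&(z<.09),(314,163)); print('tin',P[tm].mean(0),np.ptp(P[tm],axis=0))
cv2.imwrite('pics/crop0.png',cv2.resize(img[130:360,100:400],None,fx=2.6,fy=2.6,interpolation=cv2.INTER_CUBIC)[...,::-1])
E
```

```text
card z 0.004998670888535894 panel 0.012007753669882493 bench 0.001687698297386575
chest z 0.14214774782828088 10502
((519.9198608398438, 274.5155944824219), (244.97850036621094, 244.6920166015625), 43.408714294433594) [[346.85913 279.22192]
 [515.011   101.46051]
 [692.9806  269.80927]
 [524.82874 447.57068]]
[ 15 118 198] [ 14 119  92] [ 15 130  96]
887
wedge px box [[289.4     236.80002]
 [337.4     212.80002]
 [344.99997 228.00003]
 [296.99997 252.00003]]
wedge ((530.6232299804688, -60.71832275390625), (140.0643768310547, 148.20770263671875), 22.585195541381836) [[ 437.50177   -19.193867]
 [ 494.42194  -156.03545 ]
 [ 623.7447   -102.24278 ]
 [ 566.8245     34.5988  ]]
slope [-2.76551372 -1.06778284  0.02681108] [ 0.57167114 -0.04487971] 21.111899023099564
tin [ 0.73843773 -0.051139    0.07856334] [0.06770418 0.06950151 0.02380685]
```

View pics/crop0.png

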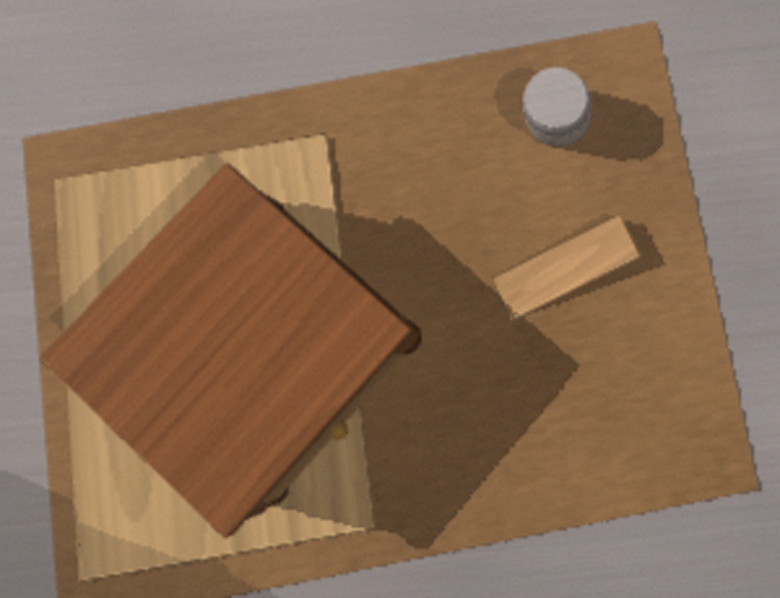

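The crop shows the wedge's thin end at about (504,300) and its thick end at about (629,235). The hanging foot is at about (408,338), and the panel's near edge runs from (328,135) to (372,528). I'll turn these into world coordinates.

```bash
cat >> h.py <<'E'
def ray(c,u,v,h):
    T=np.linalg.inv(c['T'] if 'T' in c else c['camera_from_world'])
    d=T[:3,:3]@np.array([(u-c['cx'])/c['f'],(v-c['cy'])/c['f'],1.]); o=T[:3,3]
    return (o+d*(h-o[2])/d[2])*1000
E
python3 - <<'E'
from h import *
d=dict(np.load('top0.npz'))
def R(x,y,h): return ray(d,100+x/2.6-.3,130+y/2.6-.3,h)[:2]
t=[R(495,280,.006),R(513,319,.006)]; k=[R(617,216,.029),R(641,253,.029)]
t,k=np.array(t),np.array(k); print(t,k); tm,km=t.mean(0),k.mean(0)
ax=tm-km; print('thin',tm,'thick',km,'len',np.hypot(*ax),'yaw',np.degrees(np.arctan2(ax[1],ax[0])))
ch=np.array([R(42,360,.14),R(228,536,.14),R(412,330,.14),R(228,164,.14)]); c=ch.mean(0); print('corners',ch,c)
foot=c+(ch[2]-c)*141.4/np.hypot(*(ch[2]-c)); print('foot',foot)
e=np.array([R(328,135,.012),R(372,528,.012)]); print('edge',e, np.degrees(np.arctan2(*(e[1]-e[0])[::-1])))
v=foot-tm; print('thin->foot',np.hypot(*v),np.degrees(np.arctan2(v[1],v[0])))
s=dict(np.load('scene0.npz'))
hsv=cv2.cvtColor(s['img'],cv2.COLOR_RGB2HSV)
cv2.imwrite('pics/crop1.png',cv2.resize(s['img'][110:280,260:520],None,fx=3,fy=3,interpolation=cv2.INTER_CUBIC)[...,::-1])
E
```

```text
[[567.22845068  33.49725071]
 [523.79446136  17.82148005]] [[ 619.34807045 -103.55343407]
 [ 577.33757577 -124.48447054]]
thin [545.51145602  25.65936538] thick [ 598.34282311 -114.0189523 ] len 149.33581546096957 yaw 110.71842212817326
corners [[521.5091941  443.1614835 ]
 [350.01100384 276.33964212]
 [514.04117806 101.91069896]
 [689.50682738 267.54279627]] [518.76705084 272.23865521]
foot [514.84531444 130.89305046]
edge [[745.04859006 203.32575755]
 [328.07973858 178.23421981]] -176.55631910187856
thin->foot 109.6108603857693 106.24664749279387
```

View pics/crop1.png

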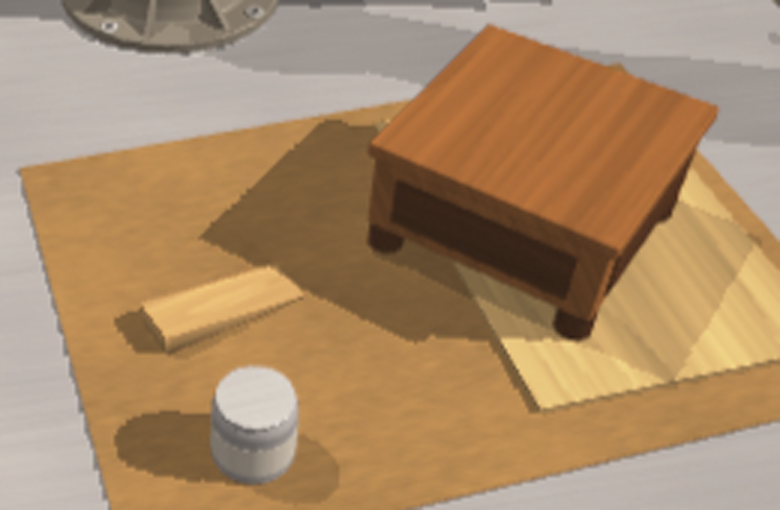

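```bash
cat >> h.py <<'E'
from scipy.spatial.transform import Rotation as Ro
def to(x,y,z,yaw=None):
    s=bot.get_state(); R=Ro.from_euler('xyz',s['tcp_rot'],degrees=True).as_matrix(); p=s['eef_pos']*1000
    print('t',s['clock'],'p',p.round(1),'F',s['contact_force'].round(1),'j7',s['joints'][6].round(1),'w',s['gripper_width'])
    print('shift',(R.T@(np.array([x,y,z])-p)).round(1))
    zy=np.degrees(np.arctan2(R[1,2],R[0,2])); print('tool x',R[:,0].round(3),'tool z yaw',zy)
    if yaw is not None:
        d=(yaw-zy+90)%180-90; print('twist (rad, about tool x=down)',np.radians(-d), 'alt',np.radians(-d+180*np.sign(d)))
E
python3 - <<'E'
from h import *
to(611,-147,205,20.7)
s=dict(np.load('scene0.npz')); print(ray(s,260+385/3-.3,110+243/3-.3,.011))
E
```

```text
t 0.1 p [171.4 652.5 204.9] F [-0.4 -0.5 -0.2] j7 -3.8 w 0.9989887369711524
shift [   0.7 -628.3 -661.6]
tool x [-0.    -0.001 -1.   ] tool z yaw 75.28519842821086
twist (rad, about tool x=down) 0.9526914354267131 alt -2.18890121816308
[517.40281727 132.91991985  11.        ]
```

Request:
drive_tool:
  plan:
    - {"gripper": 0.65, "x": -20, "y": -628, "z": -662, "twist": 0.95}
    - {"gripper": 0.65, "x": -20, "y": -628, "z": -662, "twist": 0.95}
    - {"gripper": 0.65, "x": -20, "y": -628, "z": -662, "twist": 0.95}
    - {"gripper": 0.65, "x": -20, "y": -628, "z": -662, "twist": 0.95}
    - {"gripper": 0.65, "x": -20, "y": -628, "z": -662, "twist": 0.95}
    - {"gripper": 0.65, "x": -20, "y": -628, "z": -662, "twist": 0.95}
    - {"gripper": 0.65, "x": -20, "y": -628, "z": -662, "twist": 0.95}
    - {"gripper": 0.65, "x": -20, "y": -628, "z": -662, "twist": 0.95}

```text
clock: 0.77
eef_pos: [0.3322, 0.3587, 0.2127]
tcp_rot: [-138.2, 89.9, -117.8]
contact_force: [1.2, -0.2, -0.3]
gripper_width: 0.469
```

```bash
python3 -c "
from h import *
to(611,-147,205,20.7)"
```

```text
t 0.7667 p [332.2 358.7 212.7] F [ 1.2 -0.2 -0.3] j7 -31.5 w 0.4691626163652365
shift [   8.1 -571.2   84.6]
tool x [-0.001 -0.001 -1.   ] tool z yaw 20.45015984669837
twist (rad, about tool x=down) -0.004360533278800885 alt 3.137232120310992
```

Request:
drive_tool:
  plan:
    - {"gripper": 0.65, "x": -10, "y": -571, "z": 85, "twist": -0.004}
    - {"gripper": 0.65, "x": -10, "y": -571, "z": 85, "twist": -0.004}
    - {"gripper": 0.65, "x": -10, "y": -571, "z": 85, "twist": -0.004}
    - {"gripper": 0.65, "x": -10, "y": -571, "z": 85, "twist": -0.004}
    - {"gripper": 0.65, "x": -10, "y": -571, "z": 85, "twist": -0.004}
    - {"gripper": 0.65, "x": -10, "y": -571, "z": 85, "twist": -0.004}
    - {"gripper": 0.65, "x": -10, "y": -571, "z": 85, "twist": -0.004}
    - {"gripper": 0.65, "x": -10, "y": -571, "z": 85, "twist": -0.004}

```text
clock: 1.43
eef_pos: [0.493, 0.0668, 0.2189]
tcp_rot: [-135.8, 90.0, -115.1]
contact_force: [1.1, 0.7, 0.2]
gripper_width: 0.177
```

Request:
drive_tool:
  plan:
    - {"gripper": 0.65, "x": 0, "y": -238, "z": 35}
    - {"gripper": 0.65, "x": 0, "y": -238, "z": 35}
    - {"gripper": 0.65, "x": 0, "y": -238, "z": 35}
    - {"gripper": 0.65, "x": 0, "y": -238, "z": 35}
    - {"gripper": 0.65, "x": 0, "y": -238, "z": 35}
    - {"gripper": 0.65, "x": 0, "y": -238, "z": 35}
    - {"gripper": 0.65, "x": 0, "y": -238, "z": 35}
    - {"gripper": 0.65, "x": 0, "y": -238, "z": 35}

```text
invalid input
```

```bash
python3 -c "
from h import *
to(611,-147,70,20.7)"
```

```text
t 1.4333 p [493.   66.8 218.9] F [1.1 0.7 0.2] j7 11.5 w 0.1766058339190884
shift [ 149.  -241.6   34.9]
tool x [-0.    -0.001 -1.   ] tool z yaw 20.69079120866224
twist (rad, about tool x=down) -0.00016072372897296545 alt 3.14143192986082
```

Request:
drive_tool:
  plan:
    - {"gripper": 0.65, "x": 0, "y": -242, "z": 35, "twist": 0}
    - {"gripper": 0.65, "x": 0, "y": -242, "z": 35, "twist": 0}
    - {"gripper": 0.65, "x": 0, "y": -242, "z": 35, "twist": 0}
    - {"gripper": 0.65, "x": 0, "y": -242, "z": 35, "twist": 0}
    - {"gripper": 0.65, "x": 0, "y": -242, "z": 35, "twist": 0}
    - {"gripper": 0.65, "x": 0, "y": -242, "z": 35, "twist": 0}
    - {"gripper": 0.65, "x": 30, "y": -242, "z": 35, "twist": 0}
    - {"gripper": 0.65, "x": 60, "y": -242, "z": 35, "twist": 0}

```text
clock: 2.1
eef_pos: [0.6123, -0.1505, 0.1588]
tcp_rot: [-67.2, 89.8, -46.7]
contact_force: [0.3, 1.4, -0.3]
gripper_width: 0.173
```

```bash
python3 - <<'E'
from h import *
to(611,-147,16,20.7)
c=cap('top'); save(c,'top1.png')
cv2.imwrite('pics/crop2.png',cv2.resize(c['pixels'][150:300,230:400],None,fx=4,fy=4,interpolation=cv2.INTER_CUBIC)[...,::-1])
E
```

```text
t 2.1 p [ 612.3 -150.5  158.8] F [ 0.3  1.4 -0.3] j7 46.4 w 0.17270613226437276
shift [ 1.428e+02  4.100e+00 -1.000e-01]
tool x [ 0.002 -0.002 -1.   ] tool z yaw 20.48013566720086
twist (rad, about tool x=down) -0.0038373565150456868 alt 3.1377552970747473
```

Request:
drive_tool:
  plan:
    - {"gripper": 0.65, "x": 40, "y": 2, "z": 0, "twist": 0}
    - {"gripper": 0.65, "x": 80, "y": 2, "z": 0, "twist": 0}
    - {"gripper": 0.65, "x": 110, "y": 2, "z": 0, "twist": 0}
    - {"gripper": 0.65, "x": 125, "y": 2, "z": 0, "twist": 0}
    - {"gripper": 0.65, "x": 135, "y": 2, "z": 0, "twist": 0}
    - {"gripper": 0.65, "x": 142, "y": 2, "z": 0, "twist": 0}
    - {"gripper": 0.65, "x": 142, "y": 2, "z": 0, "twist": 0}
    - {"gripper": 0.65, "x": 142, "y": 2, "z": 0, "twist": 0}

```text
clock: 2.82
eef_pos: [0.6079, -0.1461, 0.0114]
tcp_rot: [167.8, 89.7, -171.6]
contact_force: [-0.5, -0.1, 0.2]
gripper_width: 0.182
```

```bash
python3 - <<'E'
from h import *
to(598,-114,16,20.7)
c=cap('scene')
cv2.imwrite('pics/crop2.png',cv2.resize(c['pixels'][130:280,250:450],None,fx=4,fy=4,interpolation=cv2.INTER_CUBIC)[...,::-1])
E
```

```text
t 2.8167 p [ 607.9 -146.1   11.4] F [-0.5 -0.1  0.2] j7 52.5 w 0.18169590714357067
shift [-4.5 33.5  2. ]
tool x [-0.005 -0.001 -1.   ] tool z yaw 20.604271172843063
twist (rad, about tool x=down) -0.0016707832229610354 alt 3.139921870366832
```

View pics/crop2.png

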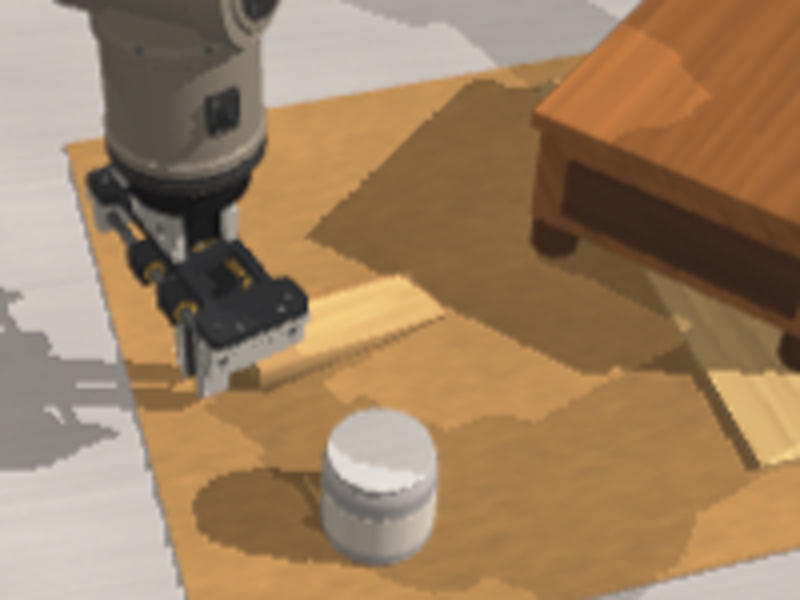

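The fingers sit behind the thick end, at about (215,370) in the crop, centred on the wedge and clear of the tin. Next I push.

Request:
drive_tool:
  plan:
    - {"gripper": 0.65, "x": -4, "y": 10, "z": 2, "twist": 0}
    - {"gripper": 0.65, "x": -4, "y": 18, "z": 2, "twist": 0}
    - {"gripper": 0.65, "x": -4, "y": 26, "z": 2, "twist": 0}
    - {"gripper": 0.65, "x": -4, "y": 34, "z": 2.5, "twist": 0}
    - {"gripper": 0.65, "x": -4, "y": 44, "z": 3.3, "twist": 0}
    - {"gripper": 0.65, "x": -4, "y": 54, "z": 4.2, "twist": 0}
    - {"gripper": 0.65, "x": -4, "y": 64, "z": 5, "twist": 0}
    - {"gripper": 0.65, "x": -4, "y": 75, "z": 6, "twist": 0}

```text
clock: 3.53
eef_pos: [0.587, -0.0728, 0.0157]
tcp_rot: [169.8, 89.7, -169.6]
contact_force: [0.2, -0.8, 1.3]
gripper_width: 0.178
```

```bash
cat >> h.py <<'E'
def look(n,foot=(516,132)):
    c=cap('top'); hsv=cv2.cvtColor(c['pixels'],cv2.COLOR_RGB2HSV).astype(int); P=pts(c); np.savez('last.npz',P=P,img=c['pixels'])
    cv2.imwrite('pics/'+n,cv2.resize(c['pixels'][170:300,200:370],None,fx=4,fy=4,interpolation=cv2.INTER_CUBIC)[...,::-1])
    return c
E
python3 - <<'E'
from h import *
to(516,132,16,20.7); look('crop3.png')
E
```

```text
t 3.5333 p [587.  -72.8  15.7] F [ 0.2 -0.8  1.3] j7 46.2 w 0.17776096773039382
shift [-1.000e-01  2.167e+02  5.700e+00]
tool x [-0.005 -0.001 -1.   ] tool z yaw 20.609029412268644
twist (rad, about tool x=down) -0.0015877362783866377 alt 3.1400049173114066
```

View pics/crop3.png

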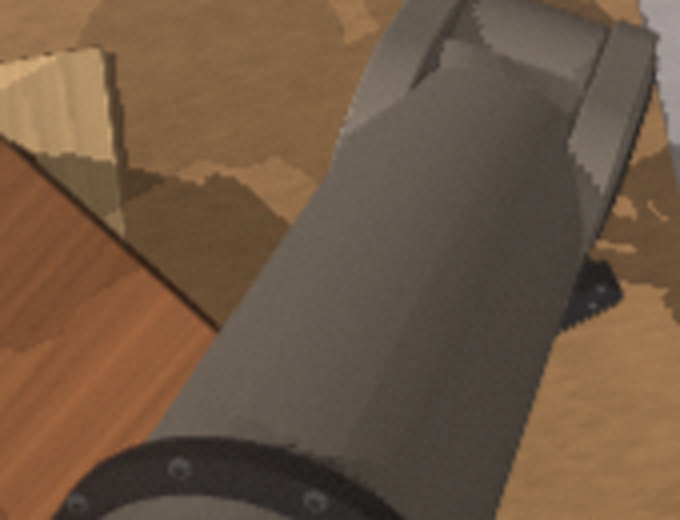

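The arm hides the wedge in the top view, so I'll use the scene camera from here on.

```bash
python3 - <<'E'
from h import *
c=cap('scene'); np.savez('s3.npz',P=pts(c),img=c['pixels'],T=c['camera_from_world'],f=c['f'],cx=c['cx'],cy=c['cy'])
cv2.imwrite('pics/crop4.png',cv2.resize(c['pixels'][130:250,280:440],None,fx=5,fy=5,interpolation=cv2.INTER_CUBIC)[...,::-1])
E
```

```text
(no output)
```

View pics/crop4.png

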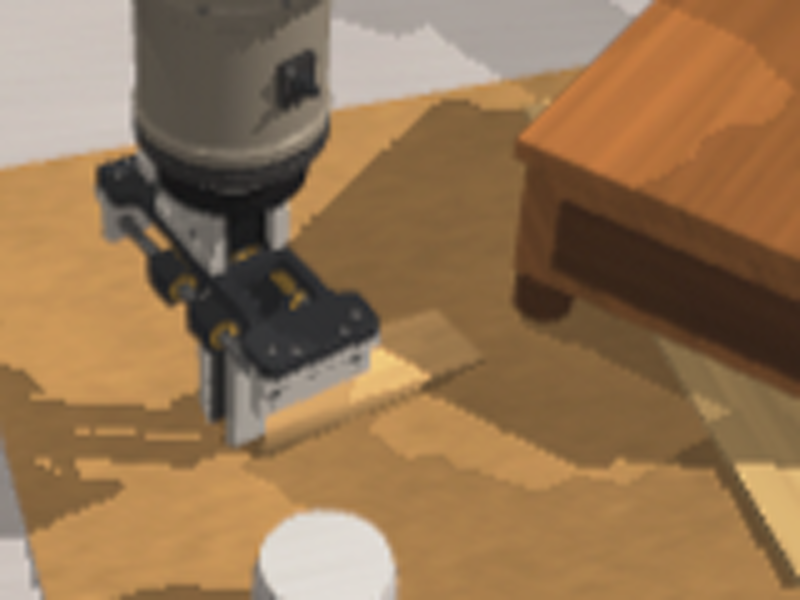

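The wedge's thin end runs from (435,310) to (482,357) in this crop, and its lower near edge goes back to (268,455). The hanging foot's bottom is at about (543,318).

```bash
python3 - <<'E'
from h import *
d=dict(np.load('s3.npz'))
R=lambda x,y,h: ray(d,280+x/5-.4,130+y/5-.4,h)[:2]
a=R(435,310,.006);b=R(482,359,.004);k=R(267,455,.003);f=R(543,312,.011)
print(a,b,np.hypot(*(a-b)),'thin',(a+b)/2,'edge len',np.hypot(*(b-k)),'yaw',np.degrees(np.arctan2(*(b-k)[::-1])),'thin edge yaw',np.degrees(np.arctan2(*(a-b)[::-1])),'foot',f)
for F in (f,np.array([515,132])):
  for yaw in (110.6,):
    u=np.array([np.cos(np.radians(yaw)),np.sin(np.radians(yaw))]); v=F-(a+b)/2; print('ahead',v@u,'lateral(left+)',v@[-u[1],u[0]])
E
```

```text
[504.40446371  70.5234354 ] [548.14145446  87.86562539] 47.04971746907701 thin [526.27295908  79.19453039] edge len 148.13201146049107 yaw 110.21693830158468 thin edge yaw -158.37113844236015 foot [522.94864183 131.78543697]
ahead 50.39785285583911 lateral(left+) -15.391912402741388
ahead 53.39535986915821 lateral(left+) -8.027002626182773
```

Request:
drive_tool:
  plan:
    - {"gripper": 0.65, "x": 0, "y": 5, "z": 1, "twist": 0}
    - {"gripper": 0.65, "x": 0, "y": 11, "z": 2.5, "twist": 0}
    - {"gripper": 0.65, "x": 0, "y": 17, "z": 4, "twist": 0}
    - {"gripper": 0.65, "x": 0, "y": 23, "z": 6, "twist": 0}
    - {"gripper": 0.65, "x": 0, "y": 29, "z": 8, "twist": 0}
    - {"gripper": 0.65, "x": 0, "y": 35, "z": 9, "twist": 0}
    - {"gripper": 0.65, "x": 0, "y": 40, "z": 10, "twist": 0}
    - {"gripper": 0.65, "x": 0, "y": 40, "z": 10, "twist": 0}

```text
clock: 4.3
eef_pos: [0.5819, -0.0289, 0.0154]
tcp_rot: [152.5, 89.7, 173.3]
contact_force: [0.3, 0.3, 0.0]
gripper_width: 0.172
```

```bash
python3 - <<'E'
from h import *
to(516,132,16,20.7)
c=cap('scene'); np.savez('s4.npz',P=pts(c),img=c['pixels'],T=c['camera_from_world'],f=c['f'],cx=c['cx'],cy=c['cy'])
cv2.imwrite('pics/crop5.png',cv2.resize(c['pixels'][130:250,300:430],None,fx=5,fy=5,interpolation=cv2.INTER_CUBIC)[...,::-1])
E
```

```text
t 4.3 p [581.9 -28.9  15.4] F [0.3 0.3 0. ] j7 42.4 w 0.17154461800817847
shift [-1.000e-01  1.738e+02 -4.400e+00]
tool x [-0.006  0.001 -1.   ] tool z yaw 20.818512908579866
twist (rad, about tool x=down) 0.00206844046083383 alt -3.1395242131289596
```

View pics/crop5.png

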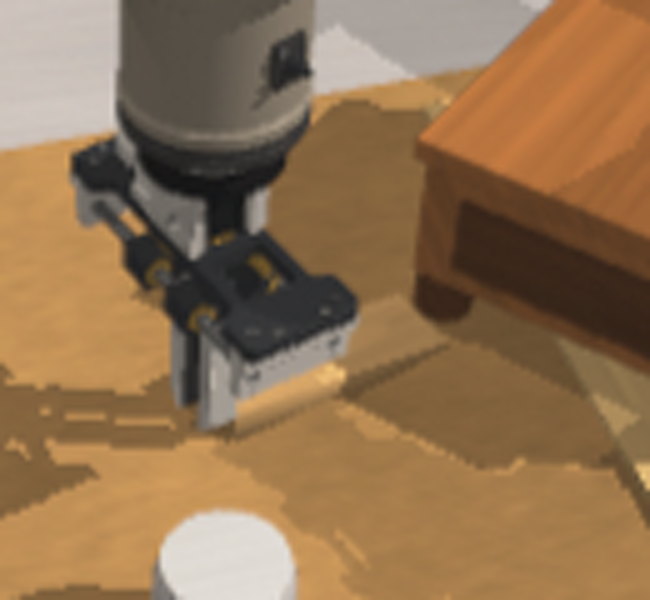

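The thin end now runs from (402,297) to (447,346), and the wedge's lower near edge goes back to (236,436). The foot's bottom is at about (444,312).

```bash
python3 - <<'E'
from h import *
d=dict(np.load('s4.npz'))
R=lambda x,y,h: ray(d,300+x/5-.4,130+y/5-.4,h)[:2]
a=R(402,297,.006);b=R(447,348,.004);k=R(236,436,.003)
yaw=np.degrees(np.arctan2(*(b-k)[::-1]))
print(a,b,np.hypot(*(a-b)),'thin',(a+b)/2,'edge len',np.hypot(*(b-k)),'yaw',yaw,'thin edge yaw',np.degrees(np.arctan2(*(a-b)[::-1])))
print('foot extents', R(415,300,.02), R(475,300,.02), 'bottom',R(444,321,.011))
u=np.array([np.cos(np.radians(yaw)),np.sin(np.radians(yaw))]); v=np.array([516,132])-(a+b)/2; print('ahead',v@u,'lat',v@[-u[1],u[0]])
E
```

```text
[500.70378632 113.24914924] [546.22080429 128.10647036] 47.88046486262388 thin [523.4622953 120.6778098] edge len 145.33174110045192 yaw 108.41118652297311 thin edge yaw -161.92267298748078
foot extents [518.90402377 114.70852582] [525.41871807 149.73406366] bottom [530.55124655 130.1369434 ]
ahead 13.099505460737927 lat 3.5043970694498907
```

Request:
drive_tool:
  plan:
    - {"gripper": 0.65, "x": 0, "y": 3, "z": 0, "twist": 0}
    - {"gripper": 0.65, "x": 0, "y": 6, "z": 0, "twist": 0}
    - {"gripper": 0.65, "x": 0, "y": 9, "z": 0, "twist": 0}
    - {"gripper": 0.65, "x": 0, "y": 12, "z": 0, "twist": 0}
    - {"gripper": 0.65, "x": 0, "y": 14, "z": -0.5, "twist": 0}
    - {"gripper": 0.65, "x": 0, "y": 16, "z": -1, "twist": 0}
    - {"gripper": 0.65, "x": 0, "y": 17, "z": -1, "twist": 0}
    - {"gripper": 0.65, "x": 0, "y": 18, "z": -1, "twist": 0}

```text
clock: 5.02
eef_pos: [0.5745, -0.013, 0.0155]
tcp_rot: [154.2, 89.7, 175.0]
contact_force: [1.1, -0.3, 0.6]
gripper_width: 0.175
```

Request:
drive_tool:
  plan:
    - {"gripper": 0.65, "x": 0, "y": 1, "z": 0, "twist": 0}
    - {"gripper": 0.65, "x": 0, "y": 2, "z": 0, "twist": 0}
    - {"gripper": 0.65, "x": 0, "y": 3, "z": 0, "twist": 0}
    - {"gripper": 0.65, "x": 0, "y": 4, "z": 0, "twist": 0}
    - {"gripper": 0.65, "x": 0, "y": 5, "z": 0, "twist": 0}

```text
clock: 5.43
eef_pos: [0.5726, -0.0082, 0.0155]
tcp_rot: [154.6, 89.7, 175.4]
contact_force: [-0.3, -1.0, 1.0]
gripper_width: 0.175
```

Request:
drive_tool:
  plan:
    - {"gripper": 0.65, "x": 0, "y": 1, "z": 0, "twist": 0}
    - {"gripper": 0.65, "x": 0, "y": 2, "z": 0, "twist": 0}
    - {"gripper": 0.65, "x": 0, "y": 3, "z": 0, "twist": 0}
    - {"gripper": 0.65, "x": 0, "y": 4, "z": 0, "twist": 0}

```text
clock: 5.77
eef_pos: [0.5717, -0.0055, 0.0157]
tcp_rot: [169.1, 89.7, -170.1]
contact_force: [3.1, -9.2, -0.4]
gripper_width: 0.178
```

Request:
drive_tool:
  plan:
    - {"gripper": 0.65, "x": 0, "y": 1, "z": 0, "twist": 0}
    - {"gripper": 0.65, "x": 0, "y": 2, "z": 0, "twist": 0}
    - {"gripper": 0.65, "x": 0, "y": 3, "z": 0, "twist": 0}

```text
clock: 6.02
eef_pos: [0.5716, -0.0049, 0.0161]
tcp_rot: [-142.8, 89.8, -122.1]
contact_force: [5.2, -15.2, 0.5]
gripper_width: 0.175
```

Request:
drive_tool:
  plan:
    - {"gripper": 0.65, "x": 0, "y": 1, "z": 0, "twist": 0}
    - {"gripper": 0.65, "x": 0, "y": 2, "z": 0, "twist": 0}
    - {"gripper": 0.65, "x": 0, "y": 3, "z": 0, "twist": 0}

```text
clock: 6.27
eef_pos: [0.5716, -0.0045, 0.0165]
tcp_rot: [-108.1, 89.7, -87.5]
contact_force: [4.0, -15.2, -1.0]
gripper_width: 0.175
```

The push force passed the target, reaching 16 N, but the tool advanced only about 1 mm. I'll back off and check whether the chest is still level and where it was.

Request:
drive_tool:
  plan:
    - {"gripper": 0.65, "x": 0, "y": -5, "z": 0, "twist": 0}
    - {"gripper": 0.65, "x": 0, "y": -15, "z": 0, "twist": 0}
    - {"gripper": 0.65, "x": 0, "y": -30, "z": 0, "twist": 0}
    - {"gripper": 0.65, "x": 0, "y": -45, "z": 0, "twist": 0}
    - {"gripper": 0.65, "x": -30, "y": -45, "z": 0, "twist": 0}
    - {"gripper": 1, "x": -70, "y": -45, "z": 0, "twist": 0}
    - {"gripper": 1, "x": -110, "y": -45, "z": 0, "twist": 0}
    - {"gripper": 1, "x": -150, "y": -45, "z": 0, "twist": 0}

```text
clock: 6.93
eef_pos: [0.5868, -0.0465, 0.1683]
tcp_rot: [-118.9, 89.6, -98.4]
contact_force: [0.8, 0.7, 0.6]
gripper_width: 0.013
```

```bash
cat >> h.py <<'E'
def plane(P):
    m=(P[...,2]>.132)&(P[...,2]<.152)&(P[...,0]>.37)&(P[...,0]<.68)&(P[...,1]>.12)&(P[...,1]<.43); q=P[m]
    for _ in range(3):
        c=q.mean(0); n=np.linalg.svd(q-c,full_matrices=False)[2][2]; q=q[abs((q-c)@n)<.002]
    n*=np.sign(n[2]); return n.round(4), (q[:,2].mean()*1000).round(2), len(q), q[:,:2].mean(0).round(4)
E
python3 - <<'E'
from h import *
c=cap('scene'); np.savez('s5.npz',P=pts(c),img=c['pixels'],T=c['camera_from_world'],f=c['f'],cx=c['cx'],cy=c['cy'])
P0=np.load('scene0.npz')['P']; print(plane(P0),plane(pts(c)))
cv2.imwrite('pics/crop6.png',cv2.resize(c['pixels'][110:270,290:520],None,fx=3.4,fy=3.4,interpolation=cv2.INTER_CUBIC)[...,::-1])
d=cv2.absdiff(c['pixels'],np.load('scene0.npz')['img']).max(-1); print('diff chest',(d[125:190,430:500]>40).sum())
to(516,132,200,20.7)
E
```

```text
(array([ 0.0015, -0.0038,  1.    ]), np.float64(139.45), 3948, array([0.5293, 0.272 ])) (array([ 1.6e-03, -5.0e-04,  1.0e+00]), np.float64(139.38), 3987, array([0.5299, 0.2726]))
diff chest 1
t 6.9833 p [590.2 -47.2 175.6] F [ 5.2 -1.6  8.9] j7 35.5 w 0.003456903738581775
shift [-25.8 193.7  -6.6]
tool x [ 0.007 -0.005 -1.   ] tool z yaw 20.495968913282248
twist (rad, about tool x=down) -0.003561014239646776 alt 3.1380316393501464
```

View pics/crop6.png

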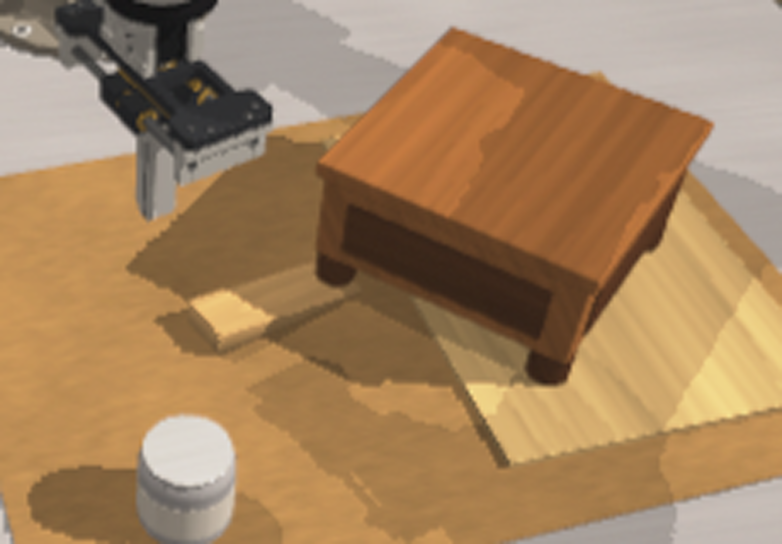

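The wedge is under the hanging foot, with the foot at about (335,270) and the wedge running from (190,310) to (355,295) in the crop. The chest is level and hasn't moved. Next is the press test.

Request:
drive_tool:
  plan:
    - {"gripper": 1, "x": -5, "y": 40, "z": -1, "twist": 0}
    - {"gripper": 1, "x": -5, "y": 80, "z": -2, "twist": 0}
    - {"gripper": 1, "x": -5, "y": 120, "z": -3, "twist": 0}
    - {"gripper": 1, "x": -5, "y": 160, "z": -4, "twist": 0}
    - {"gripper": 1, "x": -5, "y": 185, "z": -5, "twist": 0}
    - {"gripper": 1, "x": -5, "y": 197, "z": -5, "twist": 0}
    - {"gripper": 1, "x": 5, "y": 197, "z": -5, "twist": 0}
    - {"gripper": 1, "x": 10, "y": 197, "z": -5, "twist": 0}

```text
clock: 7.65
eef_pos: [0.5164, 0.1357, 0.1633]
tcp_rot: [-54.3, 89.5, -33.7]
contact_force: [-0.0, -0.7, -0.1]
gripper_width: 0.006
```

```bash
python3 -c "
from h import *
to(516,136,142,20.7)"
```

```text
t 7.65 p [516.4 135.7 163.3] F [-0.  -0.7 -0.1] j7 12.3 w 0.006081341816431857
shift [21.3  0.5 -0.4]
tool x [ 0.007 -0.005 -1.   ] tool z yaw 20.586387108514074
twist (rad, about tool x=down) -0.0019829190291404844 alt 3.139609734560653
```

Request:
drive_tool:
  plan:
    - {"gripper": 1, "x": 6, "y": 0, "z": 0, "twist": 0}
    - {"gripper": 1, "x": 12, "y": 0, "z": 0, "twist": 0}
    - {"gripper": 1, "x": 16, "y": 0, "z": 0, "twist": 0}
    - {"gripper": 1, "x": 18, "y": 0, "z": 0, "twist": 0}
    - {"gripper": 1, "x": 20, "y": 0, "z": 0, "twist": 0}
    - {"gripper": 1, "x": 21, "y": 0, "z": 0, "twist": 0}
    - {"gripper": 1, "x": 21, "y": 0, "z": 0, "twist": 0}

```text
clock: 8.23
eef_pos: [0.5166, 0.1355, 0.1422]
tcp_rot: [-55.4, 89.5, -34.8]
contact_force: [0.2, 0.3, -0.1]
gripper_width: 0.003
```

Request:
drive_tool:
  plan:
    - {"gripper": 1, "x": 1, "y": 0, "z": 0, "twist": 0}
    - {"gripper": 1, "x": 2, "y": 0, "z": 0, "twist": 0}
    - {"gripper": 1, "x": 3, "y": 0, "z": 0, "twist": 0}
    - {"gripper": 1, "x": 4, "y": 0, "z": 0, "twist": 0}

```text
clock: 8.57
eef_pos: [0.5169, 0.1353, 0.1396]
tcp_rot: [-49.2, 89.5, -28.6]
contact_force: [-16.6, -5.5, 52.6]
gripper_width: 0.003
```

Too stiff: it reached 52 N, so I'm easing off at once.

Request:
drive_tool:
  plan:
    - {"gripper": 1, "x": 0, "y": 0, "z": 0, "twist": 0}

```text
clock: 8.65
eef_pos: [0.517, 0.1354, 0.1404]
tcp_rot: [-42.6, 89.6, -22.1]
contact_force: [-0.6, 0.7, 0.2]
gripper_width: 0.007
```

Request:
drive_tool:
  plan:
    - {"gripper": 1, "x": 0.7, "y": 0, "z": 0, "twist": 0}
    - {"gripper": 1, "x": 0.7, "y": 0, "z": 0, "twist": 0}

```text
clock: 8.82
eef_pos: [0.5173, 0.1355, 0.1402]
tcp_rot: [-37.0, 89.6, -16.5]
contact_force: [-2.7, -1.2, 9.6]
gripper_width: 0.005
```

Request:
drive_tool:
  plan:
    - {"gripper": 1, "x": 0.6, "y": 0, "z": 0, "twist": 0}
    - {"gripper": 1, "x": 0.6, "y": 0, "z": 0, "twist": 0}
    - {"gripper": 1, "x": 0.6, "y": 0, "z": 0, "twist": 0}
    - {"gripper": 1, "x": 0.6, "y": 0, "z": 0, "twist": 0}

```text
clock: 9.15
eef_pos: [0.5173, 0.1355, 0.1401]
tcp_rot: [-33.8, 89.6, -13.3]
contact_force: [-6.3, -1.7, 15.6]
gripper_width: 0.006
```

Request:
drive_tool:
  plan:
    - {"gripper": 1, "x": 0.4, "y": 0, "z": 0, "twist": 0}
    - {"gripper": 1, "x": 0.4, "y": 0, "z": 0, "twist": 0}
    - {"gripper": 1, "x": 0.4, "y": 0, "z": 0, "twist": 0}
    - {"gripper": 1, "x": 0.4, "y": 0, "z": 0, "twist": 0}
    - {"gripper": 1, "x": 0.4, "y": 0, "z": 0, "twist": 0}
    - {"gripper": 1, "x": 0.4, "y": 0, "z": 0, "twist": 0}
    - {"gripper": 1, "x": 0.4, "y": 0, "z": 0, "twist": 0}
    - {"gripper": 1, "x": 0.4, "y": 0, "z": 0, "twist": 0}

```text
clock: 9.82
eef_pos: [0.5173, 0.1355, 0.1402]
tcp_rot: [-30.8, 89.6, -10.3]
contact_force: [-4.8, -0.6, 13.4]
gripper_width: 0.006
```

```bash
python3 - <<'E'
from h import *
c=cap('scene'); P0=np.load('scene0.npz')['P']; print(plane(P0),plane(pts(c)))
to(516,132,200)
E
```

```text
(array([ 0.0015, -0.0038,  1.    ]), np.float64(139.45), 3948, array([0.5293, 0.272 ])) (array([ 1.e-03, -2.e-04,  1.e+00]), np.float64(139.41), 3492, array([0.543 , 0.2792]))
t 9.8667 p [517.3 135.5 140.2] F [-4.9 -1.6 12.9] j7 14.2 w 0.007097253292791481
shift [-59.8  -3.1  -2.1]
tool x [ 0.007 -0.001 -1.   ] tool z yaw 20.54743296225602
```

It held 10–15 N for about a second with the chest level. Now I retreat and check.

Request:
drive_tool:
  plan:
    - {"gripper": 1, "x": -5, "y": 0, "z": 0, "twist": 0}
    - {"gripper": 1, "x": -25, "y": 0, "z": 0, "twist": 0}
    - {"gripper": 1, "x": -60, "y": 0, "z": 0, "twist": 0}
    - {"gripper": 1, "x": -90, "y": -30, "z": 0, "twist": 0}
    - {"gripper": 1, "x": -100, "y": -70, "z": 0, "twist": 0}
    - {"gripper": 1, "x": -100, "y": -110, "z": 0, "twist": 0}
    - {"gripper": 1, "x": -100, "y": -150, "z": 0, "twist": 0}
    - {"gripper": 1, "x": -100, "y": -190, "z": 0, "twist": 0}

```text
clock: 10.53
eef_pos: [0.5838, -0.0437, 0.2415]
tcp_rot: [-24.8, 89.5, -4.2]
contact_force: [0.3, 0.9, 0.7]
gripper_width: 0.003
```

```bash
python3 - <<'E'
from h import *
c=cap('scene'); d=np.load('s5.npz'); P0=np.load('scene0.npz')['P']; print(plane(P0),plane(d['P']),plane(pts(c)))
a,b=[cv2.cvtColor(i,cv2.COLOR_RGB2GRAY).astype(np.float32) for i in (d['img'],c['pixels'])]
for n,(y0,y1,x0,x1) in dict(wedge=(190,216,338,402),chest=(115,225,425,505)).items():
    print(n,'px shift',cv2.phaseCorrelate(a[y0:y1,x0:x1].copy(),b[y0:y1,x0:x1].copy()))
cv2.imwrite('pics/crop7.png',cv2.resize(c['pixels'][110:270,290:520],None,fx=3.4,fy=3.4,interpolation=cv2.INTER_CUBIC)[...,::-1])
to(516,132,200)
E
```

```text
(array([ 0.0015, -0.0038,  1.    ]), np.float64(139.45), 3948, array([0.5293, 0.272 ])) (array([ 1.6e-03, -5.0e-04,  1.0e+00]), np.float64(139.38), 3987, array([0.5299, 0.2726])) (array([ 1.3e-03, -6.0e-04,  1.0e+00]), np.float64(139.38), 3944, array([0.5295, 0.2732]))
wedge px shift ((-0.023227724557507656, 0.5266862828407177), 0.9899981978038946)
chest px shift ((0.06819646528654033, -0.042729322351561905), 0.9347700341542562)
t 10.5833 p [585.  -52.2 241.9] F [-4.6 -5.3 -1.2] j7 33.3 w 0.005080703830017415
shift [ 40.5 197.   -1.6]
tool x [ 0.01  -0.004 -1.   ] tool z yaw 20.18305674785428
```

View pics/crop7.png

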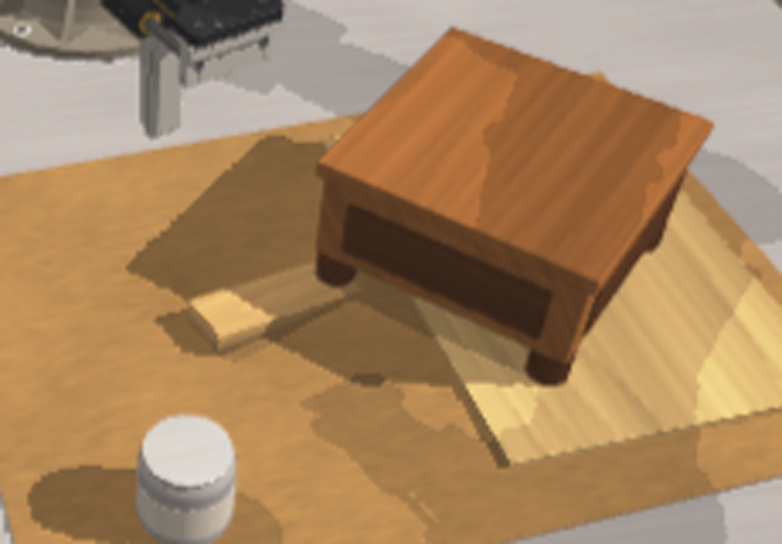

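The wedge is where it was, under the foot; the chest is level and the tool is clear. I'll let the arm settle and hand in.

Request:
drive_tool:
  plan:
    - {"gripper": 1, "x": 0, "y": 0, "z": 0, "twist": 0}
    - {"gripper": 1, "x": 0, "y": 0, "z": 0, "twist": 0}
    - {"gripper": 1, "x": 0, "y": 0, "z": 0, "twist": 0}
    - {"gripper": 1, "x": 0, "y": 0, "z": 0, "twist": 0}

```text
clock: 10.92
eef_pos: [0.5848, -0.0504, 0.2418]
tcp_rot: [-39.4, 89.4, -19.1]
contact_force: [-0.4, 0.5, -0.6]
gripper_width: 0.004
```

```bash
python3 -c "
from h import *
to(516,132,200); print(bot.sign_off())"
```

```text
t 10.9167 p [584.8 -50.4 241.8] F [-0.4  0.5 -0.6] j7 33.2 w 0.004014094806629032
shift [ 40.5 195.2  -1.6]
tool x [ 0.01  -0.003 -1.   ] tool z yaw 20.306480199049446
the job is handed in; nothing more can be done
None
```

I pushed the wedge thin end first under the hanging foot until it was tight, tested it by pressing on the chest's top above that foot, then backed clear and handed in at 10.9 s.

**Pressing test:** I held about 10–15 N for about 1 s, and the chest's top stayed level to about 0.001 rad.

**Final checks:** By camera, the chest is level to about 0.0015 rad and has moved less than about 1 mm. The wedge shows no visible movement since it was tightened. From the last measured pose plus the push distance, I estimate the foot is about 60 mm along the wedge and within about 5 mm of its middle line. I didn't measure that again at the end. The tin did not visibly move, and the block and brush were never approached.

**Two forces went past what I aimed for:**
- **Push:** it peaked at about 16 N instead of 5–10 N, because I sent several short pushes without checking the force between them. The tool advanced only about 1 mm in that excess.
- **Press:** the first press spiked to about 52 N for a moment because the contact was stiffer than expected. I eased it off at once, and nothing visibly shifted.

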